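Pull the bench filter's plate for inspection

ROBOT

A 6-joint arm with a two-finger parallel gripper is mounted at the origin on the work surface. World frame = base frame: x ahead of the robot, y to its left, z up, the work surface at z = 0. Lengths are in m, angles in rad, forces in N, time in s.
With the tool pointing down it reaches from about 0.225 to 0.875 m from the base axis. Payload 3.4 kg.
Tool frame: the origin (TCP) lies midway between the tips of the shut fingers; the grasp point (between the pads) lies 19 mm behind it; z points along the fingers, y is the line along which they close (so a half turn about z gives the same grasp; the last joint's range is limited). The gripper opens to 85 mm and grips with 20 to 120 N. Pads are 22 mm wide; open, the fingers measure 114 mm over their backs; the gripper's body (76 mm by 85 mm) begins 54 mm behind the grasp point. The pads swing forward as they close: fully open they stand 13 mm farther back than shut.
Start: joints at [-1.303, 0.276, 1.505, -0, 1.361, -0.121], TCP at [0.218, -0.532, 0.231] pointing down, gripper open.
Joint ranges: [-2.89, 2.89], [-0.75, 2.08], [0.22, 2.7], [-1.18, 4.32], [0.11, 2.71], [-2.7, 2.7]. Speed limits (rad/s): [2.57, 2.57, 3.14, 3.14, 3.14, 3.14].

INTERFACE

Orientations are given as a unit quaternion [w, x, y, z].
In Python, from rig import * gives the robot as it stands.
- The arm moves only by the tool apply_moves, never from a script. Its argument "steps" is one flat list of numbers, 4 for each row, row after row: the shift along the world's x, y, z in cm, then the turn about the world's z in degrees. A call has 1 to 8 rows; each row is the pose to reach, as a shift and turn from the pose commanded when the call began; what a row does not reach only later rows make up. A row lasts 1/12 s, in which the tool goes at most 41.7 mm and 7.16 degrees, less where a joint would pass 70% of its speed; a pose out of reach is approached as far as the arm can. A call with a gripper value outside its range is refused whole. "jaw" is the closure in counts, from 0 (fully open) to 255 (shut), set as the call begins (left out, the last holds). The fingers move at their own pace and stop on an object; "newtons" is the grip in N (left out, the last holds). Time passes only in rows, so rows that repeat a pose let the fingers close. It gives the time, the measured TCP pose, the force, the opening and the grip force at its end, in the units of the state.
- get_state(): the state, without advancing time (a new reading comes with each control period).
- get_image(name): name is "scene" or "top" or "wrist"; returns the picture (400x640x3 uint8, red, green, blue); there is no depth.
- calibration(name): a dict with "fx", "fy", "cx", "cy" (pixels), "k1" (the pictures are not rectified: a ray, as slopes to the right and down, at radius r is drawn at 1 + k1 r^2 times it, then the intrinsics apply), "xyz" and "rotation" of the camera in the world. Camera axes: x right, y up, looking along -z (the intrinsics and any distortion apply to the point x, -y, -z); pixel columns grow to the right and rows downward; lengths in m; the calibration is good to about 2 mm. A picture is of the moment at which its call begins: read the wrist's pose just before it. calibration takes no time and is no camera call; for the wrist camera it gives the pose at the moment of the call.
- sign_off(): hands the job in; it is judged then, once.
The state is a dict: "clock": time; "qpos": joint angles; "qd": joint speeds; "effort": joint torques, N m; "position": TCP position; "ee_rot": TCP orientation; "contact_force": force on the tool from outside, world axes, zero at the start; "moment": the same for the moment, N m; "width": finger opening in m; "gripper_force": force on a finger pad.
Only numpy, scipy, OpenCV 4.12 (cv2) and the standard library are available. Lean on these libraries where they do the work, as an engineer would, in place of code of your own. Each camera call takes 0.05 s, during which the arm holds its last target. There are 200 camera calls.

TASK

Stop the bench filter by sliding its red flow control all the way to zero, at the end of its track nearest the robot; only then swing the filter's cover right back and draw the blue filter plate hidden beneath it up out of its guides. Keeping the plate upright, carry it to the drip tray and finish still holding it there, upright and at rest, with the whole of its lower edge over the tray and clearly above the tray's rim. Leave the cover swung back and the flow control at zero, and leave the tray and all the other things on the bench where they stand.

Things in the scene. Friction and masses are not known exactly. Their poses are not given: they have to be found in the camera images.
- unit: The bench filter, fixed, 170 (x) by 270 mm (y). Origin: centre of its footprint on the bench; x to its back, y to its left, z up. Left part (y -25 to +135, x -83 to +45): steel trough under a hinged cover, rim 130 mm high, inside 120 mm in x, 152 in y, floor at 20. Right part: grey pump housing, top at 100 mm, with the flow control; a blue motor juts out behind. Deck behind the hinge 115 mm high.
- flow (a joint): The flow control: how far (m) its grip stands from the zero stop. 0 = zero, at the end of the track nearest the robot (the unit's -x end, by the red bar of the scale); 0.08 = full flow, at the back. Stays where it is left; slides with about 1.5 N.
- flow_top (a point): Centre of the top of the flow control's red grip: a block 20 mm along the track (unit x), 28 mm across (unit y), 40 mm tall, top 154 mm above the bench, on a 40 mm wide aluminium track whose top is at 114 mm. It slides along unit x at unit y = -80 mm; the cover's edge is 42 mm from its left side.
- cover (a joint): Angle (rad) of the trough's cover: 0 = shut (level), grows as its front edge swings up and back; stop at 1.85, leaning back past upright. A stiff hinge: it stays where it is left; about 4 N at the handle lifts it.
- cover_handle (a point): Middle of the cover's bow handle: a round black bar 10 mm thick, 90 mm long, parallel to the unit's y, its centre 36 mm out from the cover's front edge with an open gap between, nothing under it; 133 mm above the bench when shut. It can be pinched from above across the bar and turns between the fingers. It circles 164 mm from the hinge line.
- cover_hinge (a point): Middle of the cover's hinge line, parallel to the unit's y: unit x = 45, y = 55, z = 130 mm. The cover is a sheet 4 mm thick, 128 mm from here to its front edge, 158 mm wide; when shut, the handle is 164 mm in front of and 3 mm above this point.
- plate: The filter plate, loose, about 0.2 kg: blue frame, pale pad, 12 mm thick (its x), 132 wide (its y), 70 high, with a tab on top, 100 high in all. Origin: middle of its lower edge; z up. Starts on the trough's floor at unit x = -19, y = 55 mm, along unit y, its ends in vertical guides (2 mm play) up to 92 mm above the bench: lift 75 mm straight up to leave them, 112 mm to clear the rim.
- plate_tab (a point): Centre of the plate's grip tab, 85 mm above its lower edge: a blue block 12 mm thick (plate x), 40 mm wide (plate y), 30 mm tall; its top is 10 mm below the shut cover. Room of about 54 mm on either side of it in x within the trough.
- low_left (a point): Lower corner of the plate at its +y end (66 mm from the middle).
- low_right (a point): Lower corner of the plate at its -y end (66 mm from the middle).
- tray: The drip tray: an open shallow yellow plastic pan 150 mm (its x) by 220 mm (its y), 30 mm high, 4 mm walls, loose. Origin: centre of its underside, x and y along its sides. It stands to the left or to the right of the filter unit.
- spice_jar: Bystander: glass jar with black lid, 82 mm across, 94 mm high, standing on a white bench scale (160 x 200 x 40 mm) on the side of the unit away from the tray. Origin: centre of its underside.
- bottle: Bystander: corked glass bottle, 90 mm across, 210 mm high, beyond the unit's back left corner. Origin: centre of its underside.
- swing_jar: Bystander: tall glass jar with an orange seal, 104 mm across, 174 mm high, beyond the unit's back right corner. Origin: centre of its underside.
- tumbler_a: Bystander: glass tumbler, 72 mm across, 85 mm high, back left. Origin: centre of its underside.
- tumbler_b: Bystander: a second tumbler like it, farther left.

How it is judged:
On the way, in this order (a step that is already met when the one before it is completed fails the run):
1. the flow control is at zero (value of joint flow below 0.006 m), for 0.2 s.
2. the cover is swung right back (value of joint cover above 1.6 rad), for 0.2 s.
3. the filter plate, in the gripper, is wholly above the trough's rim (z of plate in the frame of unit above 0.131 m and contact force between plate and the fingers above 0.5 N), for 0.1 s.
At the end, for the whole second after the job is handed in: The plate is in the fingers, clear of tray and unit, under 30 mm/s, upright within 0.2 rad, both lower corners inside the tray's outline from above and over 40 mm above the bench (10 mm above the tray's rim); the cover is beyond 1.6 rad and the flow control within 6 mm of zero (value of joint flow below 0.006 m and value of joint cover above 1.6 rad and contact force between plate and the fingers above 0.5 N and contact force between plate and tray below 0.1 N and contact force between plate and unit below 0.1 N and angle between plate's own z axis and vertical below 0.2 rad and linear speed of plate below 0.03 m/s and height (world z) of each of low_left, low_right above 0.04 m and x of low_left in the frame of tray between -0.075 and 0.075 m and y of low_left in the frame of tray between -0.11 and 0.11 m and x of low_right in the frame of tray between -0.075 and 0.075 m and y of low_right in the frame of tray between -0.11 and 0.11 m); the arm keeps its last pose, push and grip.
It fails at once if the cover is lifted while the flow control is not at zero (value of joint cover above 0.15 rad and value of joint flow above 0.012 m).
It fails at once if the plate is tipped more than 0.5 rad (angle between plate's own z axis and vertical above 0.5 rad).
It fails at once if the tray is moved more than 30 mm (distance of tray from where it was at the start of the episode above 0.03 m).
It fails at once if a bystander is moved more than 30 mm (distance of any of spice_jar, bottle, swing_jar, tumbler_a, tumbler_b from where it was at the start of the episode above 0.03 m).
It also fails if it takes over 72 s, if anything falls off the work surface, if the arm or the gripper's body presses on something with over 40 N, if the wrist force passes 120 N, or if a joint passes its speed limit or range.

## Working session

There is one attempt and no reset: what is moved stays moved. The work goes in short steps, Python scripts to look and compute and a tool call to move; the robot and the scene stay as the last step left them, time stands still between calls to the robot, and variables do not carry over. Pictures are saved under pics/ and viewed, at most 10 in all, crops included, and the job is handed in when it is done.

Besides the shell and the picture viewer there is one more tool, called after "Call:" by a JSON object that holds its "method" and its "body", one argument or row to a line. apply_moves: Moves the arm, as the interface text tells. Its arguments: {"type":"object","properties":{"steps":{"type":"array","items":{"type":"number"}},"jaw":{"type":"number"},"newtons":{"type":"number"}},"required":["steps"]}

```bash
mkdir -p pics
cat > h.py <<'E'
from rig import *
import numpy as np, cv2
def save(n,f):
    im=get_image(n); cv2.imwrite('pics/'+f,im[:,:,::-1]); return im
def ray(c,u,v):
    x=(u-c['cx'])/c['fx']; y=(v-c['cy'])/c['fy']
    p=cv2.undistortPoints(np.array([[[u,v]]],float),np.array([[c['fx'],0,c['cx']],[0,c['fy'],c['cy']],[0,0,1.]]),np.array([c['k1'],0,0,0.]))[0,0]
    R=np.array(c['rotation']).reshape(3,3)
    return np.array(c['xyz']),R@np.array([p[0],-p[1],-1.])
def onz(c,u,v,z):
    o,d=ray(c,u,v); return o+d*(z-o[2])/d[2]
E
python3 - <<'E'
from h import *
a=save('scene','s0.png');b=save('top','t0.png')
print(get_state())
for n in('scene','top','wrist'):print(n,calibration(n))
E
```

```text
{'clock': 0.1, 'qpos': array([-1.30303110e+00,  2.76518775e-01,  1.50599076e+00, -1.95371369e-05,
        1.36070131e+00, -1.21019352e-01]), 'qd': array([-1.20061023e-03, -8.74785762e-04, -2.86488288e-03, -5.76252257e-05,
        1.27643772e-04, -5.29814849e-04]), 'effort': array([-1.79117505e-04, -4.17703521e+01, -2.46405959e+01, -3.82674043e-04,
        5.75309474e-03, -1.38469059e-05]), 'position': array([ 0.21781614, -0.53164546,  0.2305399 ]), 'ee_rot': array([-8.06214622e-04,  9.81164527e-01,  1.93172247e-01, -6.88386032e-05]), 'contact_force': array([-0.98445911, -0.04872967, -0.53337286]), 'moment': array([ 0.00114755,  0.00907813, -0.02002041]), 'gripper_force': 0.0, 'width': 0.0855388404668483}
scene {'fx': 434.45912482986904, 'fy': 434.45912482986904, 'cx': 312.81527120670717, 'cy': 197.7211106654882, 'k1': -0.10543922541899291, 'xyz': array([ 1.30347253, -0.05441286,  0.9361232 ]), 'rotation': array([0.72198485, 0.26739638, 0.22296587, 0.5979325 ])}
top {'fx': 399.3192286211376, 'fy': 399.3192286211376, 'cx': 315.10610234132764, 'cy': 195.19398146522568, 'k1': -0.0014212211970141004, 'xyz': array([0.41526958, 0.06009362, 1.18983753]), 'rotation': array([-0.7031262 , -0.06028279,  0.05052071,  0.70670162])}
wrist {'fx': 308.88372729327523, 'fy': 308.88372729327523, 'cx': 321.468777321665, 'cy': 200.0724389505907, 'k1': 0.004472659155972261, 'xyz': array([ 0.29350632, -0.50077195,  0.37366315]), 'rotation': array([ 0.81965319, -0.13260262,  0.08987975, -0.5500062 ])}
```

View pics/t0.png

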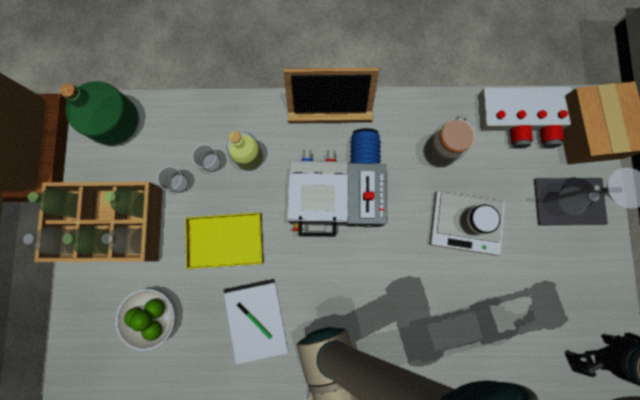

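View pics/s0.png

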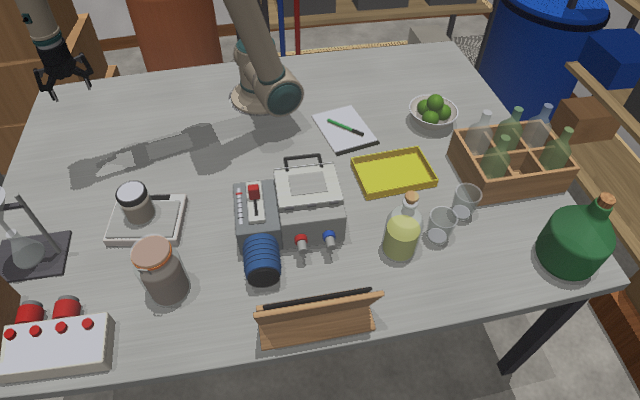

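```bash
python3 - <<'E'
s=open('h.py').read()
s=s.replace("import numpy as np, cv2","import numpy as np, cv2\nfrom scipy.spatial.transform import Rotation as Ro").replace("R=np.array(c['rotation']).reshape(3,3)","q=c['rotation']; R=Ro.from_quat([q[1],q[2],q[3],q[0]]).as_matrix()").replace("    x=(u-c['cx'])/c['fx']; y=(v-c['cy'])/c['fy']\n","")
open('h.py','w').write(s)
E
python3 - <<'E'
from h import *
for n in('top','scene'):
    im=cv2.imread('pics/%s0.png'%n[0]);c=calibration(n)
    hsv=cv2.cvtColor(im,cv2.COLOR_BGR2HSV)
    for nm,lo,hi in(('red',(0,120,70),(6,255,255)),('red2',(174,120,70),(180,255,255)),('yellow',(20,110,90),(35,255,255)),('blue',(100,110,50),(125,255,255)),('black',(0,0,0),(180,255,40))):
        m=cv2.inRange(hsv,lo,hi)
        k,l,s,ce=cv2.connectedComponentsWithStats(m)
        for i in range(1,k):
            if s[i,4]>60: 
                rr=cv2.minAreaRect(np.argwhere(l==i)[:,::-1].astype(np.float32))
                print(n,nm,s[i],ce[i].round(1),np.round(rr[1],1),round(rr[2],1))
E
```

```text
top red [513 125  20  16 275] [522.3 132.6] [15. 19.] 90.0
top red [543 125  21  16 284] [553.4 132.3] [15. 20.] 90.0
top red [364 191  11   9  68] [368.6 195.2] [10.1  7.9] 18.4
top yellow [289 113  33   4  71] [303.  114.8] [32.  3.] 0.0
top yellow [232 140  27  24 189] [248.2 155.2] [15.5 26.9] 54.5
top yellow [100 190  15  21 104] [104.2 200.5] [21.9 12.3] 73.3
top yellow [ 185  212   78   57 3867] [223.9 240.2] [51.7 77.5] 86.0
top blue [351 130  29  34 883] [365.2 147.1] [33. 28.] 90.0
top black [615  19  19  63 768] [623.9  51.4] [62.  13.2] 82.5
top black [   0   75   45  117 3789] [ 19.3 134.5] [116.  44.] 90.0
top black [ 291   75   80   38 2798] [330.2  92.9] [79. 37.] 0.0
top black [567  91  13  24 127] [573.  102.6] [23.3  9. ] 78.7
top black [ 92  95  46  50 876] [121.4 125.2] [30.9 52.4] 34.6
top black [ 53  96  15  85 735] [ 60.2 141.5] [ 9.9 84.4] 5.7
top black [564 116  23  31 210] [574.1 132.8] [30.6 21. ] 78.7
top black [425 138  25  27 236] [433.1 154. ] [29.2 15.7] 53.5
top black [632 152   8  19 123] [635.9 160.5] [18.  7.] 90.0
top black [543 179  50  23 399] 
[... 1012 characters left out ...]
6 330.6] [10.7 10.2] 76.0
scene red [  4 329  11  11  94] [  9.  333.8] [10. 10.] 90.0
scene yellow [ 351  146   88   54 3239] [393.1 172.4] [44.7 82.6] 78.7
scene blue [277   0   8  56 259] [281.   26.1] [55.3  5.1] 86.3
scene blue [  478     0   162   121 10732] [552.8  60.8] [158.7 113.4] 12.0
scene blue [ 509    0  100   26 1820] [566.3  10.6] [99. 25.] 0.0
scene blue [323 230  12  11  70] [327.9 233.7] [ 8.2 12.1] 68.2
scene blue [ 243  233   38   43 1060] [260.5 252. ] [38.9 36.2] 79.7
scene black [501   0 109  32 672] [553.2  20.4] [109.2  23.1] 6.7
scene black [  34   38   59   62 1376] [59.6 66. ] [56. 56.] 70.1
scene black [ 497  303   77   72 1210] [532.  336.2] [ 14.5 100.4] 44.4
```

The top view shows the unit at about (338,193), its handle at (318,233), the red grip at (369,196) and the tray on the left at (224,240). I'll zoom in on the unit in both views.

Run:
```python
import cv2,numpy as np
a=cv2.imread('pics/t0.png')[150:250,280:400];b=cv2.imread('pics/s0.png')[145:245,225:355]
a=cv2.resize(a,(390,325),interpolation=2);b=cv2.resize(b,(400,308),interpolation=2)
o=np.zeros((325,800,3),np.uint8);o[:,:390]=a;o[:308,400:]=b
cv2.imwrite('pics/z.png',o)
```

```text
(no output)
```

View pics/z.png

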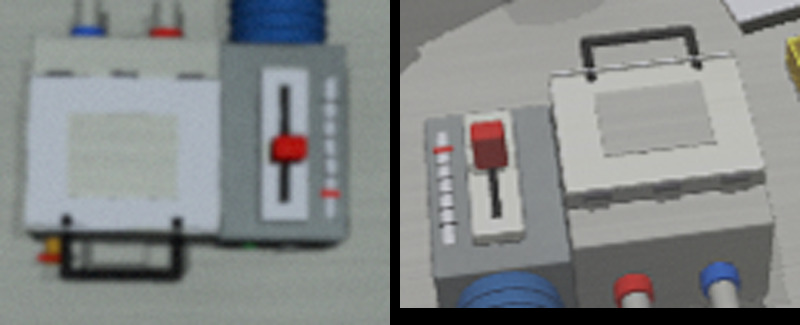

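Run:
```python
from h import *
t=calibration('top');s=calibration('scene')
Z=lambda u,v,z:onz(t,280+u/3.25-.35,150+v/3.25-.35,z)
S=lambda u,v,z:onz(s,225+u/3.077-.35,145+v/3.077-.35,z)
for nm,p,z in(('grip',(289,145),.154),('barL',(63,273),.133),('barR',(183,273),.133),('cFL',(25,231),.134),('cFR',(220,235),.134),('cBL',(33,74),.132),('cBR',(220,80),.132),('trFL',(263,219),.114),('trFR',(307,219),.114),('trBL',(265,68),.114),('trBR',(306,70),.114),('slot0',(285,88),.114),('slot1',(284,200),.114),('hFL',(220,240),.1),('hFR',(342,238),.1),('hBR',(342,45),.1)):print('T',nm,Z(*p,z).round(4))
for nm,p,z in(('grip',(487,128),.154),('barL',(690,35),.133),('barR',(588,42),.133),('cFL',(735,58),.134),('cFR',(552,75),.134),('cBL',(763,170),.132),('cBR',(568,195),.132)):print('S',nm,S(p[0]-400,p[1],z).round(4))
im=cv2.imread('pics/t0.png');m=cv2.inRange(cv2.cvtColor(im,cv2.COLOR_BGR2HSV),(20,110,90),(35,255,255))
pts=np.argwhere(m[205:275,180:270])[:,::-1]+[180,205]
b=cv2.boxPoints(cv2.minAreaRect(pts.astype(np.float32)))
P=np.array([onz(t,*q,.03) for q in b]);print(P.round(4),P.mean(0).round(4),np.linalg.norm(np.diff(P,axis=0),axis=1))
im=cv2.imread('pics/s0.png');m=cv2.inRange(cv2.cvtColor(im,cv2.COLOR_BGR2HSV),(20,110,90),(35,255,255))
pts=np.argwhere(m[140:205,345:445])[:,::-1]+[345,140]
h=cv2.approxPolyDP(cv2.convexHull(pts.astype(np.int32)),4,True)[:,0]
for q in h: print('S tray',q,onz(s,*map(float,q),.03).round(4))
```

```text
T grip [ 0.5807 -0.0661  0.154 ]
T barL [0.4799 0.1173 0.133 ]
T barR [0.4794 0.0198 0.133 ]
T cFL [0.5142 0.1483 0.134 ]
T cFR [ 0.5101 -0.0106  0.134 ]
T cBL [0.6455 0.1427 0.132 ]
T cBR [ 0.6393 -0.0129  0.132 ]
T trFL [ 0.525  -0.0479  0.114 ]
T trFR [ 0.5248 -0.0844  0.114 ]
T trBL [ 0.6532 -0.0524  0.114 ]
T trBR [ 0.6513 -0.0869  0.114 ]
T slot0 [ 0.6359 -0.0688  0.114 ]
T slot1 [ 0.5408 -0.0657  0.114 ]
T hFL [ 0.5089 -0.0128  0.1   ]
T hFR [ 0.5101 -0.1151  0.1   ]
T hBR [ 0.6761 -0.1203  0.1   ]
S grip [ 0.5773 -0.0676  0.154 ]
S barL [0.4822 0.1153 0.133 ]
S barR [0.4741 0.0274 0.133 ]
S cFL [0.518  0.1472 0.134 ]
S cFR [ 0.5089 -0.0083  0.134 ]
S cBL [0.6428 0.1424 0.132 ]
S cBR [ 0.6393 -0.0127  0.132 ]
[[0.5359 0.4645 0.03  ]
 [0.5505 0.2377 0.03  ]
 [0.4016 0.2247 0.03  ]
 [0.3872 0.447  0.03  ]] [0.4688 0.3435 0.03  ] [0.22728348 0.14949896 0.2227273 ]
S tray [438 179] [0.5335 0.4564 0.03  ]
S tray [435 186] [0.5578 0.4376 0.03  ]
S tray [366 199] [0.5679 0.2313 0.03  ]
S tray [351 158] [0.4031 0.2299 0.03  ]
S tray [418 146] [0.3894 0.4471 0.03  ]
```

Call:
{"method": "apply_moves", "body": {
  "steps": [2, 2.6, 1, 4, 5, 6.5, 2, 9, 8, 10.4, 2, 15, 11, 14.3, 2, 21, 14, 18.2, 2, 27, 17, 22.1, 2, 33, 20, 26, 2, 39, 23, 29.9, 2, 45],
  "jaw": 90,
  "newtons": 25
}}

```text
clock: 0.77
position: [0.4159, -0.2737, 0.2511]
ee_rot: [-0.0, 0.831, 0.556, -0.0]
contact_force: [0.7, -0.6, 0.2]
width: 0.0554
gripper_force: 0.0
```

Call:
{"method": "apply_moves", "body": {
  "steps": [3, 3.9, 0, 6, 6, 7.8, 0, 12, 9, 11.7, 0, 18, 12, 15, 0, 21, 13, 16.5, 0, 21, 13, 16.5, 0, 21, 13, 16.5, 0, 21, 13, 16.5, 0, 21]
}}

```text
clock: 1.43
position: [0.5447, -0.1106, 0.2507]
ee_rot: [-0.0, 0.717, 0.697, -0.001]
contact_force: [-0.0, -0.3, -1.3]
width: 0.0553
gripper_force: 0.0
```

Run:
```python
from h import *
s=get_state();print(s['position'],s['width'],s['ee_rot'],s['qpos'])
im=save('wrist','w1.png')
```

```text
[ 0.54469994 -0.11063859  0.25072012] 0.055311949527718285 [-4.68146004e-04  7.17308583e-01  6.96755015e-01 -7.91524742e-04] [-3.24931462e-01  2.37573130e-01  1.51020096e+00 -9.94858526e-04
  1.39537527e+00 -2.95688903e-01]
```

View pics/w1.png

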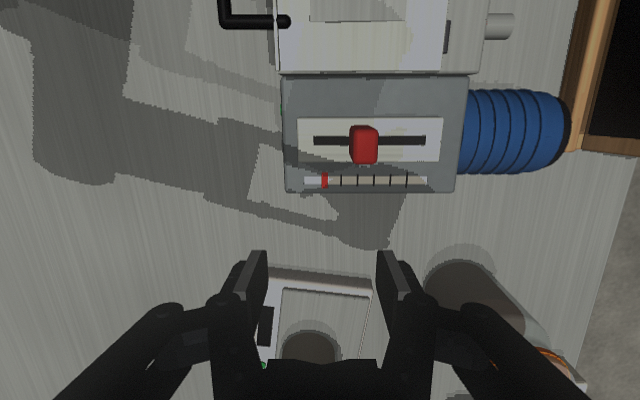

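The wrist view shows the grip at (363,145), with the red zero bar to its left at (324,180). The unit is square to the tool.

Run:
```python
from h import *
c=calibration('wrist');im=cv2.imread('pics/w1.png')
m=cv2.inRange(cv2.cvtColor(im,cv2.COLOR_BGR2HSV),(0,120,50),(8,255,255))[:172]
p=np.argwhere(m);print(p.min(0),p.max(0))
for z in(.154,.134,.114):print(z,onz(c,363,143,z).round(4),onz(c,349,143,z).round(4),onz(c,378,143,z).round(4),onz(c,363,126,z).round(4),onz(c,363,163,z).round(4))
print('slot',onz(c,314,140,.114),onz(c,426,140,.114),'cover corner FR',onz(c,276,72,.134),'handle end',onz(c,285,21,.133),onz(c,224,25,.133))
```

```text
[126 349] [163 377]
0.154 [ 0.5781 -0.0645  0.154 ] [ 0.5673 -0.0641  0.154 ] [ 0.5896 -0.0648  0.154 ] [ 0.5779 -0.0516  0.154 ] [ 0.5783 -0.0801  0.154 ]
0.134 [ 0.5806 -0.0674  0.134 ] [ 0.5689 -0.067   0.134 ] [ 0.5932 -0.0677  0.134 ] [ 0.5805 -0.0535  0.134 ] [ 0.5808 -0.0843  0.134 ]
0.114 [ 0.5832 -0.0702  0.114 ] [ 0.5706 -0.0699  0.114 ] [ 0.5967 -0.0707  0.114 ] [ 0.583  -0.0553  0.114 ] [ 0.5834 -0.0885  0.114 ]
slot [ 0.53921625 -0.06622243  0.114     ] [ 0.63957682 -0.06932532  0.114     ] cover corner FR [ 0.51223453 -0.01032862  0.134     ] handle end [0.52155136 0.02461778 0.133     ] [0.47575643 0.02336096 0.133     ]
```

Call:
{"method": "apply_moves", "body": {
  "steps": [1.7, 2.2, 0, 0, 3.3, 4.3, -2, 0, 3.3, 4.3, -5, 0, 3.3, 4.3, -8, 0, 3.3, 4.3, -10, 0, 3.3, 4.3, -12, 0, 3.3, 4.3, -12.5, 0, 3.3, 4.3, -12.5, 0]
}}

```text
clock: 2.15
position: [0.5764, -0.0689, 0.1249]
ee_rot: [-0.002, 0.718, 0.696, -0.001]
contact_force: [0.3, 0.2, 0.0]
width: 0.0551
gripper_force: 0.0
```

Call:
{"method": "apply_moves", "body": {
  "steps": [0, 0, 0, 0, 0, 0, 0, 0, 0, 0, 0, 0, 0, 0, 0, 0, 0, 0, 0, 0, 0, 0, 0, 0],
  "jaw": 225,
  "newtons": 20
}}

```text
clock: 2.65
position: [0.5793, -0.0683, 0.1281]
ee_rot: [0.002, 0.718, 0.697, 0.001]
contact_force: [-1.1, -1.8, 7.2]
width: 0.0194
gripper_force: 23.8
```

Call:
{"method": "apply_moves", "body": {
  "steps": [-0.4, 0, 0.3, 0, -0.9, 0, 0.3, 0, -1.4, 0, 0.3, 0, -1.9, 0, 0.3, 0, -2.4, 0.1, 0.3, 0, -2.4, 0.1, 0.3, 0]
}}

```text
clock: 3.15
position: [0.5517, -0.0674, 0.1282]
ee_rot: [-0.001, 0.717, 0.697, -0.002]
contact_force: [-0.6, -6.1, -10.8]
width: 0.0198
gripper_force: 22.0
```

Call:
{"method": "apply_moves", "body": {
  "steps": [-0.2, 0, 0, 0, -0.4, 0, 0, 0, -0.6, 0, 0, 0, -0.8, 0, 0, 0, -0.8, 0, 0, 0]
}}

```text
clock: 3.57
position: [0.5481, -0.0674, 0.1283]
ee_rot: [0.002, 0.718, 0.696, 0.001]
contact_force: [8.1, -4.0, -19.3]
width: 0.0198
gripper_force: 21.2
```

Call:
{"method": "apply_moves", "body": {
  "steps": [0, 0, 0, 0, 0, 0, 0, 0, 0, 0, 0, 0, 0, 0, 0, 0],
  "jaw": 90
}}

```text
clock: 3.9
position: [0.5463, -0.0662, 0.1304]
ee_rot: [0.0, 0.718, 0.696, 0.001]
contact_force: [0.1, -0.0, -0.1]
width: 0.0553
gripper_force: 0.0
```

Call:
{"method": "apply_moves", "body": {
  "steps": [0, 0, 1.5, 0, 0, 0, 4, 0, 0, 0, 7, 0, -1, 1, 10, 0, -3, 3, 10, 0, -6, 6, 10, 0, -7, 7, 10, 0, -7, 7, 10, 0]
}}

```text
clock: 4.57
position: [0.4728, 0.0059, 0.2301]
ee_rot: [-0.001, 0.717, 0.697, 0.0]
contact_force: [-0.0, -0.1, -0.6]
width: 0.0554
gripper_force: 0.0
```

Run:
```python
from h import *
s=get_state();print(s['position'],s['width'])
im=save('wrist','w2.png');c=calibration('wrist');t=get_image('top');np.save('c2.npy',c,allow_pickle=True)
cv2.imwrite('pics/t2.png',t[:,:,::-1])
o=np.zeros((400,800,3),np.uint8);o[:,:640]=im[:,:,::-1];o[:120,640:]=cv2.resize(t[150:240,280:400,::-1],(160,120))
cv2.imwrite('pics/v2.png',o)
```

```text
[0.47283344 0.00593792 0.23014992] 0.05538922276012888
```

View pics/v2.png

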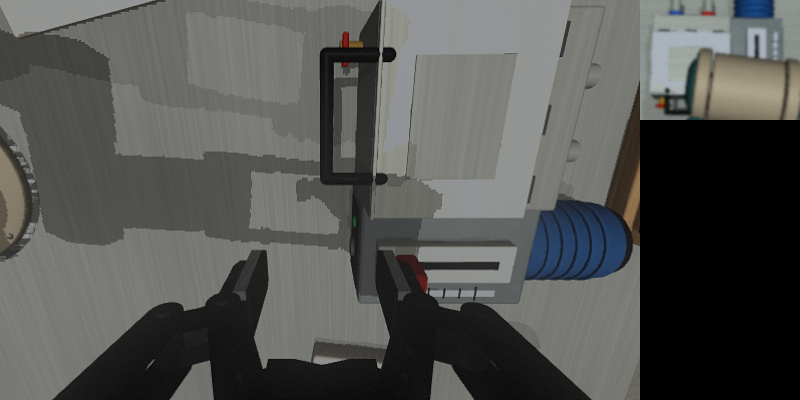

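The wrist view shows the grip at the front end of its slot (410,275), and the handle bar running from (327,52) to (327,180).

Run:
```python
from h import *
c=calibration('wrist')
a=onz(c,327,52,.133);b=onz(c,327,180,.133);m=(a+b)/2
print(a,b,m,(m-get_state()['position'])*100)
print('slot back',onz(c,499,266,.114),'grip top',onz(c,407,265,.154))
```

```text
[0.4840671  0.11503035 0.133     ] [0.48189142 0.02182    0.133     ] [0.48297926 0.06842518 0.133     ] [ 0.65796042  6.48123511 -9.70579842]
slot back [ 0.64387762 -0.07257954  0.114     ] grip top [ 0.54431805 -0.04512133  0.154     ]
```

Call:
{"method": "apply_moves", "body": {
  "steps": [0.4, 3.2, 0, 0, 0.75, 6.3, -2, 0, 0.75, 6.3, -5, 0, 0.75, 6.3, -8, 0, 0.75, 6.3, -9, 0, 0.75, 6.3, -10, 0, 0.75, 6.3, -11, 0, 0.75, 6.3, -11, 0],
  "jaw": 180
}}

```text
clock: 5.33
position: [0.484, 0.0657, 0.1183]
ee_rot: [-0.001, 0.718, 0.696, -0.001]
contact_force: [-0.5, -0.0, 0.9]
width: 0.025
gripper_force: 0.0
```

Call:
{"method": "apply_moves", "body": {
  "steps": [0, 0, 0, 0, 0, 0, 0, 0, 0, 0, 0, 0, 0, 0, 0, 0, 0, 0, 0, 0, 0, 0, 0, 0],
  "jaw": 255,
  "newtons": 30
}}

```text
clock: 5.83
position: [0.4778, 0.0659, 0.119]
ee_rot: [-0.004, 0.718, 0.696, -0.005]
contact_force: [-11.1, -0.4, 0.9]
width: 0.0089
gripper_force: 29.2
```

Call:
{"method": "apply_moves", "body": {
  "steps": [-0.3, 0, 0.5, 0, -0.2, 0, 1.64, 0, 0, 0, 3.26, 0, 0.4, 0, 4.85, 0, 1.0, 0, 6.39, 0, 1.7, -0.1, 7.86, 0, 2.6, -0.1, 9.26, 0, 2.6, -0.1, 9.26, 0]
}}

```text
clock: 6.5
position: [0.5095, 0.065, 0.2156]
ee_rot: [-0.0, 0.718, 0.696, -0.0]
contact_force: [-7.6, -0.2, 5.5]
width: 0.0085
gripper_force: 30.1
```

Call:
{"method": "apply_moves", "body": {
  "steps": [0.8, 0, 1.5, 0, 1.9, -0.1, 2.7, 0, 3.15, -0.1, 3.8, 0, 4.5, -0.2, 4.75, 0, 5.9, -0.2, 5.55, 0, 7.4, -0.2, 6.2, 0, 8.95, -0.3, 6.7, 0, 8.95, -0.3, 6.7, 0]
}}

```text
clock: 7.17
position: [0.6025, 0.0625, 0.2811]
ee_rot: [0.001, 0.718, 0.696, 0.002]
contact_force: [0.6, 2.1, 4.0]
width: 0.0087
gripper_force: 30.2
```

Call:
{"method": "apply_moves", "body": {
  "steps": [1.1, 0, 0.2, 0, 2.75, -0.1, 0.35, 0, 4.4, -0.1, 0.4, 0, 6, -0.2, 0.3, 0, 7.3, -0.2, 0.1, 0, 7.8, -0.2, 0, 0, 7.8, -0.2, 0, 0]
}}

```text
clock: 7.75
position: [0.6793, 0.0603, 0.2805]
ee_rot: [0.002, 0.718, 0.696, 0.002]
contact_force: [2.5, 1.9, 2.6]
width: 0.0083
gripper_force: 31.8
```

Call:
{"method": "apply_moves", "body": {
  "steps": [0, 0, 0, 0, 0, 0, 0, 0, 0, 0, 0, 0],
  "jaw": 170
}}

```text
clock: 8.0
position: [0.6767, 0.0601, 0.279]
ee_rot: [0.0, 0.718, 0.696, -0.0]
contact_force: [0.3, -0.4, 0.3]
width: 0.0283
gripper_force: 0.0
```

Call:
{"method": "apply_moves", "body": {
  "steps": [0, 0, 2, 0, 0, 0, 4, 0, 0, 0, 5, 0, -3, 0, 5, 0, -7, 0, 5, 0, -10, 0, 5, 0, -12, 0, 5, 0, -12, 0, 5, 0]
}}

```text
clock: 8.67
position: [0.5526, 0.0606, 0.33]
ee_rot: [-0.0, 0.718, 0.697, -0.001]
contact_force: [1.0, -1.0, 1.0]
width: 0.0283
gripper_force: 0.0
```

Call:
{"method": "apply_moves", "body": {
  "steps": [-2, -2, 0, 0, -5, -5, -3, 0, -5, -8, -5, 0, -5, -8, -6, 0, -5, -8, -6, 0],
  "jaw": 80
}}

```text
clock: 9.08
position: [0.5052, -0.021, 0.2661]
ee_rot: [-0.002, 0.719, 0.695, -0.002]
contact_force: [-0.4, -0.0, -0.7]
width: 0.0587
gripper_force: 0.0
```

Run:
```python
from h import *
s=get_state();print(s['position'],s['width'])
im=save('wrist','w3.png');t=get_image('scene')
o=np.zeros((500,800,3),np.uint8);o[:400,:640]=im[:,:,::-1];o[400:,640:]=cv2.resize(t[130:250,215:375,::-1],(160,100))
o[:400,:640]=im[:,:,::-1]
o[300:500,500:]=cv2.resize(t[120:270,210:390,::-1],(300,200))
cv2.imwrite('pics/v3.png',o)
```

```text
[ 0.50515573 -0.02097781  0.26611075] 0.05866792867531229
```

View pics/v3.png

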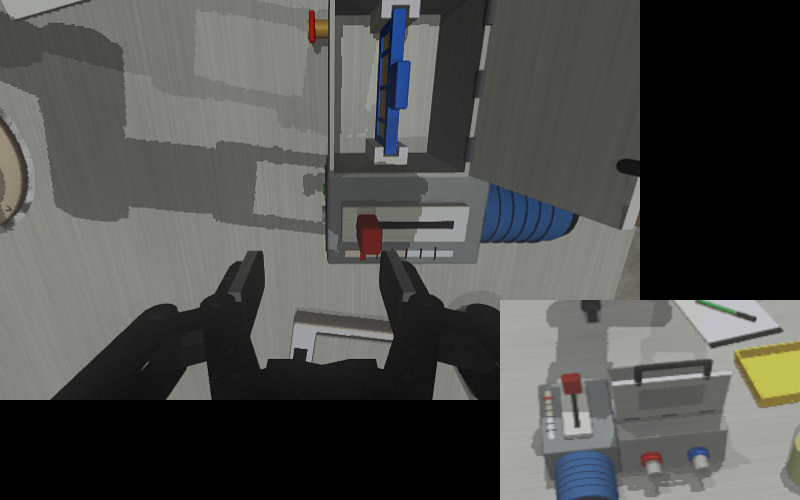

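The cover is swung back, the flow control is at zero (368,235), and the plate shows in the trough with its tab top around (404,84).

Run:
```python
from h import *
c=calibration('wrist');p=get_state()['position']
for q,z in(((404,84),.12),((409,62),.12),((405,108),.12),((399,84),.105)):
    w=onz(c,*q,z);print(q,w.round(4),((w-p)*100).round(2))
```

```text
(404, 84) [0.5839 0.0706 0.12  ] [  7.62   9.02 -14.9 ]
(409, 62) [0.5873 0.0883 0.12  ] [  7.96  10.8  -14.9 ]
(405, 108) [0.5859 0.0501 0.12  ] [  7.83   6.98 -14.9 ]
(399, 84) [0.5831 0.0712 0.105 ] [  7.54   9.08 -16.4 ]
```

Call:
{"method": "apply_moves", "body": {
  "steps": [2.5, 3, 0, 0, 5, 6, 0, 0, 7.4, 8.9, -1, 0, 7.4, 8.9, -4, 0, 7.4, 8.9, -7, 0, 7.4, 8.9, -9, 0, 7.4, 8.9, -10, 0, 7.4, 8.9, -10, 0],
  "jaw": 110
}}

```text
clock: 9.85
position: [0.5808, 0.0704, 0.1673]
ee_rot: [-0.001, 0.717, 0.697, -0.001]
contact_force: [-0.7, -0.6, -0.8]
width: 0.0485
gripper_force: 0.0
```

Call:
{"method": "apply_moves", "body": {
  "steps": [0, 0, -1.5, 0, 0, 0, -3, 0, 0, 0, -4.5, 0, 0, 0, -6, 0, 0, 0, -7.6, 0, 0, 0, -7.6, 0]
}}

```text
clock: 10.35
position: [0.5811, 0.0696, 0.0923]
ee_rot: [-0.001, 0.718, 0.696, -0.0]
contact_force: [-0.7, 1.1, -0.7]
width: 0.0485
gripper_force: 0.0
```

Call:
{"method": "apply_moves", "body": {
  "steps": [0, 0, 0, 0, 0, 0, 0, 0, 0, 0, 0, 0, 0, 0, 0, 0, 0, 0, 0, 0, 0, 0, 0, 0],
  "jaw": 255,
  "newtons": 40
}}

```text
clock: 10.85
position: [0.5797, 0.0696, 0.0949]
ee_rot: [-0.001, 0.718, 0.697, -0.001]
contact_force: [-4.9, -0.0, 7.0]
width: 0.0115
gripper_force: 39.4
```

Gripped (11.5 mm opening). I'll lift straight up, gently at first.

Call:
{"method": "apply_moves", "body": {
  "steps": [-0.1, 0, 0.7, 0, -0.1, 0, 1.5, 0, -0.1, 0, 2.5, 0, -0.1, 0, 3.5, 0, -0.1, 0, 4.5, 0, -0.1, 0, 4.5, 0]
}}

```text
clock: 11.35
position: [0.5807, 0.0694, 0.1405]
ee_rot: [0.001, 0.718, 0.696, 0.001]
contact_force: [-1.0, 1.0, -1.9]
width: 0.0111
gripper_force: 39.6
```

Call:
{"method": "apply_moves", "body": {
  "steps": [0, 0, 1.2, 0, 0, 0, 2.4, 0, 0, 0, 3.6, 0, 0, 0, 5, 0, 0, 0, 6.5, 0, 0, 0, 8, 0, 0, 0, 9, 0, 0, 0, 9, 0]
}}

```text
clock: 12.02
position: [0.582, 0.0694, 0.2305]
ee_rot: [0.002, 0.718, 0.696, 0.002]
contact_force: [0.6, -0.3, -3.0]
width: 0.0111
gripper_force: 39.4
```

Call:
{"method": "apply_moves", "body": {
  "steps": [0, 0, 0.5, 0, 0, 0, 0.5, 0]
}}

```text
clock: 12.18
position: [0.5803, 0.0694, 0.233]
ee_rot: [0.0, 0.718, 0.696, 0.0]
contact_force: [0.6, -0.1, -1.1]
width: 0.0112
gripper_force: 39.5
```

Run:
```python
from h import *
im=save('wrist','w4.png');t=get_image('scene')
o=np.zeros((500,800,3),np.uint8);o[:400,:640]=im[:,:,::-1]
o[300:500,500:]=cv2.resize(t[70:250,210:480,::-1],(300,200))
cv2.imwrite('pics/v4.png',o)
```

```text
(no output)
```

View pics/v4.png

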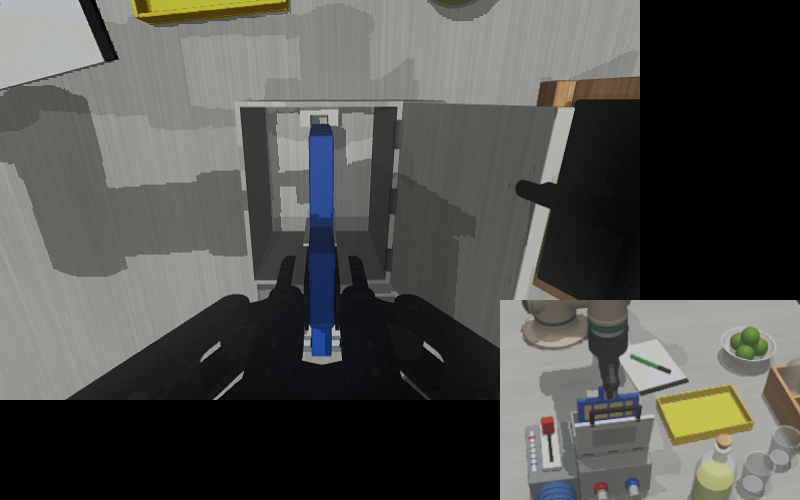

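The plate is upright in the fingers above the rim. The tray is ahead and to the left. Next I'll carry the plate there.

Call:
{"method": "apply_moves", "body": {
  "steps": [-1, 0, 0, 0, -3, 0, 0, 0, -5, 1, 0, 0, -7, 3, 0, 0, -9, 5.5, 0, 1, -10.5, 8, 0, 2, -11.1, 11, 0, 3, -11.1, 13.5, 0, 4]
}}

```text
clock: 12.95
position: [0.4659, 0.2054, 0.2326]
ee_rot: [-0.001, 0.693, 0.721, -0.001]
contact_force: [-0.5, -0.1, -2.1]
width: 0.0109
gripper_force: 39.5
```

Call:
{"method": "apply_moves", "body": {
  "steps": [0, 2.8, 0, 0, 0, 5.6, 0, 0, 0, 8.4, 0, 1, 0, 11, 0, 2, 0, 13, 0, 2, 0, 13.9, 0, 2, 0, 13.9, 0, 2]
}}

```text
clock: 13.53
position: [0.4684, 0.3447, 0.2321]
ee_rot: [-0.0, 0.679, 0.734, -0.0]
contact_force: [-0.3, -0.8, -1.9]
width: 0.0112
gripper_force: 39.5
```

Call:
{"method": "apply_moves", "body": {
  "steps": [0, 0, -1, 0, 0, 0, -2.5, 0, 0, 0, -4, 0, 0, 0, -5.5, 0, 0, 0, -6.5, 0, 0, 0, -7, 0, 0, 0, -7, 0, 0, 0, -7, 0]
}}

```text
clock: 14.2
position: [0.4695, 0.3428, 0.1631]
ee_rot: [0.0, 0.68, 0.733, 0.0]
contact_force: [0.6, -0.9, -1.9]
width: 0.0113
gripper_force: 39.4
```

Run:
```python
from h import *
print(get_state()['position'])
t=save('top','t5.png');t2=get_image('scene')
o=np.zeros((400,800,3),np.uint8)
o[:,:400]=cv2.resize(t[130:290,160:320,::-1],(400,400));o[:,400:]=cv2.resize(t2[60:260,240:440,::-1],(400,400))
cv2.imwrite('pics/v5.png',o)
```

```text
[0.46953451 0.34284793 0.1630502 ]
```

View pics/v5.png

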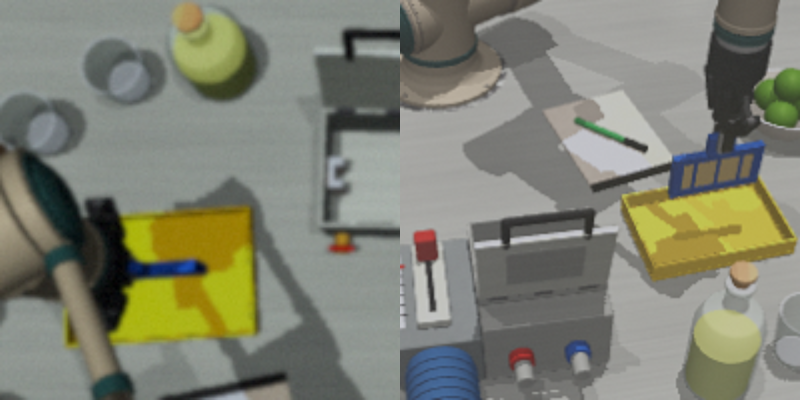

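The plate hangs upright over the middle of the tray, its lower edge about 9 cm above the bench. The cover is back and the flow control is at zero. I'll let it settle, then hand in.

Call:
{"method": "apply_moves", "body": {
  "steps": [0, 0, 0, 0, 0, 0, 0, 0, 0, 0, 0, 0, 0, 0, 0, 0, 0, 0, 0, 0, 0, 0, 0, 0]
}}

```text
clock: 14.8
position: [0.4693, 0.3434, 0.163]
ee_rot: [0.0, 0.68, 0.733, 0.0]
contact_force: [-0.1, -0.2, -2.8]
width: 0.0115
gripper_force: 39.4
```

```bash
python3 -c "
from rig import *
print(sign_off())"
```

```text
the job is handed in; nothing more can be done
None
```

I handed the job in at 14.8 s (the hand-in returned no verdict): the flow control is at zero, the cover is swung back, and the plate is held upright and still over the middle of the tray, its lower edge about 9 cm above the bench.

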